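# Close up a row of sesame brittle with the bench scraper

### The arm

A 7-joint arm with a two-finger parallel gripper is mounted at the origin on the work surface. World frame = base frame: x ahead of the robot, y to its left, z up, the work surface at z = 0. Lengths are in m, angles in degrees, forces in N, time in s.
With the tool pointing down it reaches from about 0.35 to 0.775 m from the base axis. Payload 3.1 kg.
Tool frame: the origin (TCP) lies at the very end of the fingers, on their centre line; the grasp point (between the pads) lies 19 mm behind it; z points along the fingers, y is the line along which they close (so a half turn about z gives the same grasp; the last joint's range is limited). The gripper opens to 85 mm and grips with 20 to 120 N. Pads are 22 mm wide; open, the fingers measure 114 mm over their backs; the gripper's body (76 mm by 85 mm) begins 54 mm behind the grasp point. The pads swing forward as they close: fully open they stand 13 mm farther back than shut.
Start: joints at [62.126, 17.813, 0.802, 86.603, -0.252, 75.585, -1.558], TCP at [0.237, -0.496, 0.231] pointing down, gripper open.
Joint ranges: [-154.91, 154.91], [-16.99, 109.72], [-72.82, 74.43], [7.12, 147.25], [-82.49, 262.49], [11.32, 116.49], [-174.64, 174.64]. Speed limits (degrees/s): [159.86, 159.86, 180, 180, 180, 180, 180].

### API

Orientations are given as a 3x3 rotation matrix whose columns are the frame's x, y, z axes.
In Python, from workcell import readout, camera, manip, models gives the robot as it stands.
- The arm moves only by the tool arm_command, never from a script. Its argument "series" is a list of rows, each a list of 7 numbers: the opening, from -1 (shut) to 1 (fully open), then the shift along the world's x, y, z scaled (see below), then the turn, a rotation vector about the world's x, y, z scaled (see below). A call has 1 to 20 rows; each row shifts and turns the commanded pose from where the row before left it; what a row does not reach is not made up. The controller multiplies each number of a shift by 0.02 m and each number of a turn by 0.08 rad. A row lasts 1/10 s, in which the tool goes at most 50 mm and 8.59 degrees, less where a joint would pass 70% of its speed; a pose out of reach is approached as far as the arm can. A call with a number of a shift or a turn outside -1 to 1 is refused whole. A call with a gripper value outside its range is refused whole. The fingers move at their own pace and stop on an object; "squeeze" is the grip in N (left out, the last holds). Time passes only in rows, so rows that do not move let the fingers close. It gives the time, the measured TCP pose, the force, the opening and the grip force at its end, in the units of the state.
- readout.sense(): the state, without advancing time (a new reading comes with each control period).
- camera(name): name is "scene" or "top"; returns a dict with "frame" (384x512x3 uint8, red, green, blue), "K" (3x3 intrinsics, pixels), "rvec" (rotation vector, rad) and "tvec" (3), from world to camera coordinates, as OpenCV has them. Camera axes: x right, y down, z forward; pixel columns grow to the right and rows downward; lengths in m; the calibration is good to about 2 mm. A picture is of the moment at which its call begins. There is no depth.
- manip.close_job(): hands the job in; it is judged then, once.
Trained networks look in the newest picture that a camera, given by its name, has taken for a name from the list of things; names that differ only in an ending like _2 or _b are one class to them, and where a whole thing is asked for, a point or a joint stands for the part that bears it (a point fixed in the world has none). Each returns a list of dicts, best first, with "confidence" (0 to 1); they miss things now and then, are a little off and sometimes report something else, mostly with a low value. They report only what shows in the picture. A call takes as long as a camera call. They do not tell look-alikes from the thing itself.
- models.search_frame(thing, camera): "xyz" ([x, y, z] in m, in the coordinates of the camera as it stood for that picture, good to about 4 mm: the middle of the surface that is visible of it).
- models.mark_of(thing, camera): "xyz" ([x, y, z] in m, in the coordinates of the camera as it stood for that picture, good to about 4 mm: a listed point, or the origin of a listed thing).
The state is a dict: "time_s": time; "joint_positions": joint angles; "qd": joint speeds; "joint_efforts": joint torques, N m; "eef_pos": TCP position; "eef_rot": TCP orientation; "contact_force": force on the tool from outside, world axes, zero at the start; "torque": the same for the moment, N m; "width": finger opening in m; "finger_force": force on a finger pad.
Only numpy, scipy, OpenCV 4.12 (cv2) and the standard library are available. Lean on these libraries where they do the work, as an engineer would, in place of code of your own. Each camera call takes 0.05 s, during which the arm holds its last target. There are 200 camera calls.

### The job

Take the bench scraper from its wooden stand and, with its blade, push the five loose bars of sesame brittle on the tray together as one row, pressing them home against the tray's closed end until every gap is shut and the bars lie square and flat. The bars are brittle and cut by eye: feel for the row coming up tight, hold it there a moment about as hard as one presses a doorbell and no harder, do not touch them with the fingers, and leave the other things where they are. Then stand the scraper back in its slot, fully down, and let go of it.

Things in the scene. Friction and masses are not known exactly. Their poses are not given: they have to be found in the camera images.
- tray: Aluminium slide-off tray fixed on the cart top, 320 mm long (its x axis) and 190 mm wide (y); origin at the centre of its underside. Floor 3 mm thick (bars lie at 3 mm). Two side walls and one end wall, all 3 mm thick and 25 mm high over the cart top; the closed end is at +x (inner face of the end wall at x = +157 mm), the end at -x is open, without any wall. Inner width 184 mm. The long axis lies roughly along the robot's left-right direction, closed end to the robot's left.
- scraper: Bench scraper standing upright in its stand: a stainless blade 150 mm wide (its y axis), 2 mm thick (its x axis) and 62 mm bare height under a dark wooden handle. Origin at the middle of the blade's straight lower edge, z up through the handle. The handle is a bar 138 mm long (y), 20 mm thick (x), from 62 to 97 mm above the edge. Mass 190 g. It leans a little in the slot.
- stand: Wooden tool stand fixed on the cart, a block 70 mm (x) by 180 mm (y) by 55 mm high with one slot in its top. Origin at the centre of its underside. The slot runs along y through the centre, 160 mm long, 5 mm wide and 40 mm deep (its floor 15 mm above the cart top), with a 4 mm bevel at the mouth. The blade stands in it with its edge on the slot's floor.
- bar1: Bar 1 of 5 (nearest the closed end) of sesame brittle: a flat hand-cut caramel-brown slab lying on the tray, 92 mm long (its own y axis), 18 mm high, somewhere between 26 and 37 mm thick along its own x axis (cut by eye, they differ). Origin at the centre of its underside; x points roughly towards the tray's closed end. About 50 to 90 g; rigid, cracks above 12 N; all five sliding on the tray together resist with 1 to 3 N.
- bar2: Bar 2 of 5 (second) of sesame brittle: a flat hand-cut caramel-brown slab lying on the tray, 92 mm long (its own y axis), 18 mm high, somewhere between 26 and 37 mm thick along its own x axis (cut by eye, they differ). Origin at the centre of its underside; x points roughly towards the tray's closed end. About 50 to 90 g; rigid, cracks above 12 N; all five sliding on the tray together resist with 1 to 3 N.
- bar3: Bar 3 of 5 (the middle one) of sesame brittle: a flat hand-cut caramel-brown slab lying on the tray, 92 mm long (its own y axis), 18 mm high, somewhere between 26 and 37 mm thick along its own x axis (cut by eye, they differ). Origin at the centre of its underside; x points roughly towards the tray's closed end. About 50 to 90 g; rigid, cracks above 12 N; all five sliding on the tray together resist with 1 to 3 N.
- bar4: Bar 4 of 5 (fourth) of sesame brittle: a flat hand-cut caramel-brown slab lying on the tray, 92 mm long (its own y axis), 18 mm high, somewhere between 26 and 37 mm thick along its own x axis (cut by eye, they differ). Origin at the centre of its underside; x points roughly towards the tray's closed end. About 50 to 90 g; rigid, cracks above 12 N; all five sliding on the tray together resist with 1 to 3 N.
- bar5: Bar 5 of 5 (nearest the open end, the one the blade meets first) of sesame brittle: a flat hand-cut caramel-brown slab lying on the tray, 92 mm long (its own y axis), 18 mm high, somewhere between 26 and 37 mm thick along its own x axis (cut by eye, they differ). Origin at the centre of its underside; x points roughly towards the tray's closed end. About 50 to 90 g; rigid, cracks above 12 N; all five sliding on the tray together resist with 1 to 3 N.
- bottle: Frosted push dispenser bottle, 70 mm across, 200 mm high; origin under its centre. Bystander.
- wood_lid: Round wooden lid, 164 mm across, 15 mm thick with a knob to 41 mm; origin under its centre. Bystander.
- spoon: White porcelain soup spoon about 130 mm long, 43 mm wide, 25 mm high, lying on the cart to the right of the tray; origin under its bowl, handle along +x. Bystander.
- skimmer: Steel fine-mesh skimmer lying flat, mesh disc 114 mm across with a 210 mm handle along its +x; origin under the disc. Bystander.
- bowl_large: Larger grey plastic bowl, 170 mm across, 78 mm high; origin under its centre. Bystander.
- bowl_small: Orange plastic bowl nested in the larger one, 132 mm across; origin under its centre. Bystander.
- dish: Small white porcelain dipping dish, 68 mm across, 22 mm high, to the left of the tray; origin under its centre. Bystander.
Things that resemble listed ones, but are neither listed nor needed, are in the scene too. What is shaped like the bar2 but purple is not meant.

How it is judged (in metres and radians):
On the way, in this order (a step that is already met when the one before it is completed fails the run):
1. the scraper is lifted clear of its stand (height (world z) of scraper above 0.06 m), for 0.1 s.
2. the blade presses the whole row home: each bar bears on the next and the first on the closed end (x of bar1 in the frame of tray above 0.1365 m and x of bar2 in the frame of bar1 above -0.0372 m and x of bar3 in the frame of bar2 above -0.0372 m and x of bar4 in the frame of bar3 above -0.0372 m and x of bar5 in the frame of bar4 above -0.0372 m and contact force between scraper and bar5 above 4 N and contact force between bar1 and tray above 2.5 N and contact force between bar1 and bar2 above 1 N and contact force between bar2 and bar3 above 1 N and contact force between bar3 and bar4 above 1 N and contact force between bar4 and bar5 above 1 N), for 0.2 s.
At the end, for the whole second after the job is handed in: Bars flat and square within 3 deg; row closed up: bar 1's centre within 20.5 mm of the closed end, neighbours' centres within 37.2 mm (no gap left). Scraper in its slot: edge within 6 mm of the slot floor, centred within 6 mm across, 8 mm along, leaning under 8 deg. Released, all at rest (x of bar1 in the frame of tray above 0.1365 m and x of bar2 in the frame of bar1 above -0.0372 m and x of bar3 in the frame of bar2 above -0.0372 m and x of bar4 in the frame of bar3 above -0.0372 m and x of bar5 in the frame of bar4 above -0.0372 m and angle between the x axis of each of bar1, bar2, bar3, bar4, bar5 and the x axis of tray, either way round below 0.052 rad and angle between each of bar1, bar2, bar3, bar4, bar5's own z axis and vertical below 0.052 rad and z of scraper in the frame of stand below 0.021 m and x of scraper in the frame of stand between -0.006 and 0.006 m and y of scraper in the frame of stand between -0.008 and 0.008 m and angle between scraper's own z axis and vertical below 0.14 rad and linear speed of each of bar1, bar2, bar3, bar4, bar5, scraper below 0.01 m/s); the robot touches nothing.
It fails at once if a brittle bar is pressed with more than 12 N by the scraper (contact force between scraper and bar1 above 12 N or contact force between scraper and bar2 above 12 N or contact force between scraper and bar3 above 12 N or contact force between scraper and bar4 above 12 N or contact force between scraper and bar5 above 12 N).
It fails at once if the row is jammed against the tray with more than 12 N (contact force between bar1 and tray above 12 N).
It fails at once if a bar is touched with the fingers instead of the scraper (contact force between the fingers and bar1 above 0.5 N or contact force between the fingers and bar2 above 0.5 N or contact force between the fingers and bar3 above 0.5 N or contact force between the fingers and bar4 above 0.5 N or contact force between the fingers and bar5 above 0.5 N).
It fails at once if a bar tips up or climbs over another (angle between any of bar1, bar2, bar3, bar4, bar5's own z axis and vertical above 0.35 rad).
It fails at once if another thing on the cart is shifted by more than 15 mm (distance of any of bottle, wood_lid, spoon, skimmer, bowl_large, bowl_small, dish from where it was at the start of the episode above 0.015 m).
It also fails if it takes over 72 s, if anything falls off the work surface, if the arm or the gripper's body presses on something with over 40 N, if the wrist force passes 120 N, or if a joint passes its speed limit or range.

## Working session

There is one attempt and no reset: what is moved stays moved. The work goes in short steps, Python scripts to look and compute and a tool call to move; the robot and the scene stay as the last step left them, time stands still between calls to the robot, and variables do not carry over. Pictures are saved under pics/ and viewed, at most 10 in all, crops included, and the job is handed in when it is done.

Besides the shell and the picture viewer there is one more tool, called after "Emit:" as a command line: name --pt "numbers of a row" for each row, then --argument value for the rest. arm_command: Moves the arm, as the interface text tells. Shifts and turns lie within -1 to 1; 1 stands for 0.02 m of shift or 0.08 rad of turn. Its arguments: {"type":"object","properties":{"series":{"type":"array","items":{"type":"array","items":{"type":"number"}}},"squeeze":{"type":"number"}},"required":["series"]}

```bash
mkdir -p pics; cat > h.py <<'E'
import numpy as np, cv2
from workcell import readout, camera, manip, models
def cam(n):
    c=camera(n); R=cv2.Rodrigues(np.array(c["rvec"],float))[0]; return c,R,np.array(c["tvec"],float).ravel(),np.array(c["K"])
def toworld(p,R,t): return R.T@(np.array(p)-t)
def px2w(uv,R,t,K,z):
    d=R.T@np.linalg.inv(K)@np.array([uv[0],uv[1],1.]); o=-R.T@t
    return o+d*(z-o[2])/d[2]
def proj(P,R,t,K):
    q=K@(R@np.array(P)+t); return q[:2]/q[2]
E
python3 - <<'E'
from h import *
for n in("scene","top"):
    c,R,t,K=cam(n); cv2.imwrite(f"pics/{n}0.png",cv2.resize(c["frame"][:,:,::-1],(800,600),interpolation=cv2.INTER_CUBIC))
    print(n,"campos",(-R.T@t).round(3),K[0,0])
    for th in "tray scraper stand bar1 bar2 bar3 bar4 bar5 spoon dish".split():
        for f in(models.mark_of,):
            for d in f(th,n)[:3 if th!="bar1" else 8]: w=toworld(d["xyz"],R,t); print(th,w.round(3),proj(w,R,t,K).round(),round(d["confidence"],2))
s=readout.sense(); print({k:np.round(v,3) for k,v in s.items()})
E
```

```text
scene campos [1.413 0.254 0.978] 489.21960978289616
tray [ 0.572  0.046 -0.003] [268. 212.] 0.6
scraper [0.486 0.441 0.016] [423. 221.] 0.67
stand [0.492 0.443 0.006] [423. 225.] 0.95
stand [ 0.333 -0.261  0.002] [195. 133.] 0.75
bar1 [ 0.549 -0.038  0.009] [241. 196.] 0.97
bar1 [ 0.34  -0.04   0.001] [262. 150.] 0.86
bar1 [0.573 0.013 0.004] [256. 208.] 0.81
bar1 [ 0.36   0.243 -0.001] [355. 176.] 0.79
bar1 [0.586 0.161 0.006] [309. 225.] 0.77
bar1 [0.738 0.42  0.001] [404. 302.] 0.72
bar1 [0.566 0.058 0.004] [273. 210.] 0.71
bar1 [ 0.328  0.094 -0.002] [307. 158.] 0.59
bar2 [ 0.549 -0.038  0.009] [241. 196.] 0.97
bar2 [ 0.34  -0.04   0.001] [262. 150.] 0.86
bar2 [0.573 0.013 0.004] [256. 208.] 0.81
bar3 [ 0.549 -0.038  0.009] [241. 196.] 0.97
bar3 [ 0.34  -0.04   0.001] [262. 150.] 0.86
bar3 [0.573 0.013 0.004] [256. 208.] 0.81
bar4 [ 0.549 -0.038  0.009] [241. 196.] 0.97
bar4 [ 0.34  -0.04   0.001] [262. 150.] 0.86
bar4 [0.573 0.013 0.004] [256. 208.] 0.81
bar5 [ 0.549 -0.038  0.009] [241. 196.] 0.97
bar5 [ 0.34  -0.04   0.001] [262. 150.] 0.86
bar5 [0.573 0.013 0.004] [256. 208.]
[... 1172 characters left out ...]
on [ 0.605 -0.29   0.002] [354. 181.] 0.7
dish [0.555 0.282 0.007] [150. 200.] 0.65
{'time_s': np.float64(1.1), 'joint_positions': array([62.127, 17.812,  0.805, 86.6  , -0.253, 75.585, -1.561]), 'qd': array([ 0.063,  0.022, -0.041,  0.059,  0.001,  0.066, -0.   ]), 'joint_efforts': array([-0.0000e+00, -3.7982e+01,  1.4600e-01, -2.3087e+01,  1.2000e-02,
        2.0000e-03,  0.0000e+00]), 'eef_pos': array([ 0.237, -0.497,  0.231]), 'eef_rot': array([[ 0.903,  0.43 ,  0.   ],
       [ 0.43 , -0.903, -0.   ],
       [-0.   ,  0.   , -1.   ]]), 'contact_force': array([-0.38 , -0.054,  0.197]), 'torque': array([ 0.021, -0.017, -0.008]), 'finger_force': np.float64(0.0), 'width': np.float64(0.085)}
```

View both.

View pics/scene0.png

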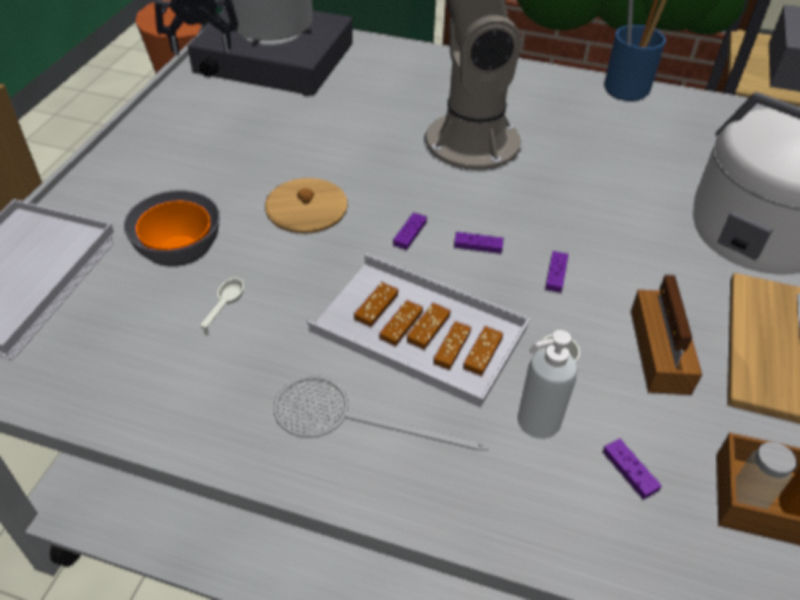

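View pics/top0.png

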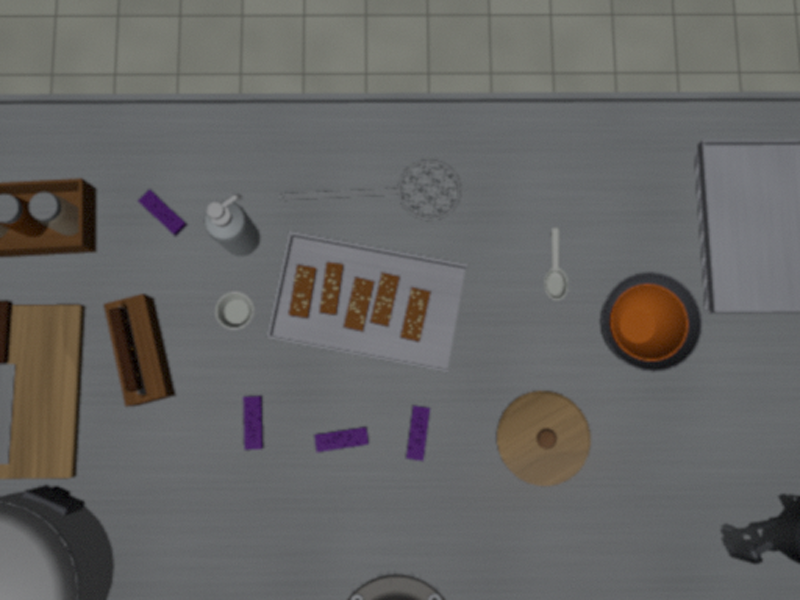

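```bash
python3 - <<'E'
from h import *
c,R,t,K=cam("top"); f=c["frame"][:,:,::-1]
a=cv2.resize(f[145:241,168:304],None,fx=4,fy=4,interpolation=cv2.INTER_CUBIC)
b=cv2.resize(f[185:265,62:116],None,fx=4,fy=4,interpolation=cv2.INTER_CUBIC)
o=np.zeros((384,544+216,3),np.uint8); o[:,:544]=a; o[:320,544:]=b
cv2.imwrite("pics/crop1.png",o)
hsv=cv2.cvtColor(f,cv2.COLOR_BGR2HSV); m=((hsv[...,0]<25)&(hsv[...,1]>100)).astype(np.uint8)
m2=m.copy(); m2[:145]=0;m2[241:]=0;m2[:,:174]=0;m2[:,300:]=0
n,l,st,ce=cv2.connectedComponentsWithStats(m2)
for i in range(1,n):
    if st[i,4]>60:
        ys,xs=np.where(l==i); P=np.array([px2w((x,y),R,t,K,.021)[:2] for x,y in zip(xs,ys)],np.float32); r=cv2.minAreaRect(P); print(st[i,4],np.round(r[0],3),np.round(r[1],3),round(r[2],1))
np.savez("top.npz",R=R,t=t,K=K)
c,R,t,K=cam("scene"); f=c["frame"][:,:,::-1]
np.savez("scene.npz",R=R,t=t,K=K)
cv2.imwrite("pics/crop2.png",cv2.resize(f[165:260,395:460],None,fx=6,fy=6,interpolation=cv2.INTER_CUBIC))
E
```

```text
299 [0.596 0.11 ] [0.027 0.089] 82.2
352 [0.591 0.161] [0.032 0.089] 81.1
328 [0.576 0.015] [0.03  0.088] 75.9
345 [0.567 0.062] [0.032 0.089] 77.0
346 [ 0.548 -0.038] [0.032 0.089] 76.8
```

View pics/crop1.png

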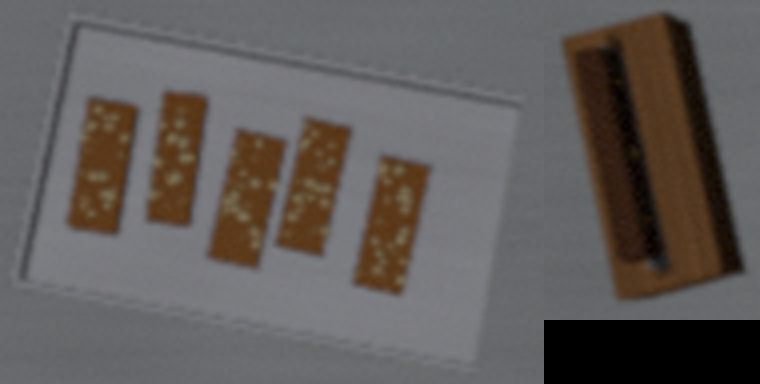

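View pics/crop2.png

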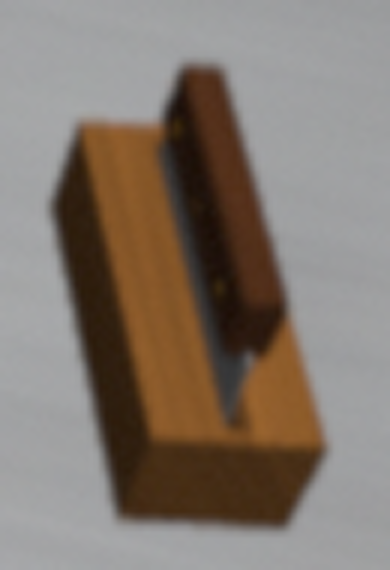

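```bash
python3 - <<'E'
from h import *
T=np.load("top.npz");S=np.load("scene.npz")
g=lambda D:(D["R"],D["t"],D["K"])
def cr(p,o,s): return [(p[0]+.5)/s-.5+o[0],(p[1]+.5)/s-.5+o[1]]
def yaw(d): return round(float(np.degrees(np.arctan2(d[1],d[0]))),1)
tray=[px2w(cr(p,(168,145),4),*g(T),.025) for p in[(73,17),(525,100),(17,283)]]
print("tray corners",np.round(tray,3)); fl,fr,nl=tray
ex=px2w(cr((473,368),(168,145),4),*g(T),.010)
print("yaw x axis",yaw(fl-fr),"nl+90",yaw(fl-nl)," len",np.linalg.norm((fl-fr)[:2]),np.linalg.norm((fl-nl)[:2]),"c",(fr+nl)/2, "open near",ex)
st=[px2w(cr((p[0]-544,p[1]),(62,185),4),*g(T),.055) for p in[(562,40),(668,12),(720,280),(620,298)]]
print("stand c",np.mean(st,0).round(4),"long yaws",yaw(st[0]-st[3]),yaw(st[1]-st[2]),np.linalg.norm(st[0]-st[3]),np.linalg.norm(st[0]-st[1]))
ss=[px2w(cr(p,(395,165),6),*g(S),.055) for p in[(82,124),(152,440),(327,450)]]
print("stand scene: corners",np.round(ss,3),"c",((ss[0]+ss[2])/2).round(4),yaw(ss[1]-ss[0]),np.linalg.norm(ss[1]-ss[0]),np.linalg.norm(ss[1]-ss[2]))
P1=np.c_[T["K"]@np.c_[T["R"],T["t"]]];P2=S["K"]@np.c_[S["R"],S["t"]]
for a,b in[((575,52),(220,68)),((606,48),(185,68)),((645,260),(243,305)),((615,262),(284,303))]:
    A=np.array(cr((a[0]-544,a[1]),(62,185),4));B=np.array(cr(b,(395,165),6))
    X=cv2.triangulatePoints(P1,P2,A,B); X=(X[:3]/X[3]).ravel(); print("tri",X.round(4),"top@.112",px2w(A,*g(T),.112).round(4),"scene@.112",px2w(B,*g(S),.112).round(4))
for n,D in(("top",T),("scene",S)):
    for d in models.search_frame("scraper",n)+models.mark_of("stand",n)+models.mark_of("scraper",n): print(n,toworld(d["xyz"],D["R"],D["t"]).round(3),d["confidence"])
E
```

```text
tray corners [[ 0.695  0.182  0.025]
 [ 0.635 -0.132  0.025]
 [ 0.509  0.218  0.025]]
yaw x axis 79.1 nl+90 -10.9  len 0.3202781922715304 0.1892176057724941 c [0.57206379 0.04300496 0.025     ] open near [ 0.45007131 -0.09399921  0.01      ]
stand c [0.4863 0.4398 0.055 ] long yaws 15.2 13.1 0.1772810374492269 0.07238537726113542
stand scene: corners [[0.409 0.386 0.055]
 [0.582 0.43  0.055]
 [0.565 0.497 0.055]] c [0.4867 0.4416 0.055 ] 14.3 0.1788438989484058 0.06969734918156097
tri [0.5365 0.4145 0.2184] top@.112 [0.5491 0.4647 0.112 ] scene@.112 [0.4175 0.4304 0.112 ]
tri [0.5388 0.4005 0.2156] top@.112 [0.5515 0.4452 0.112 ] scene@.112 [0.4223 0.4162 0.112 ]
tri [ 0.4179  0.4725 -0.0265] top@.112 [0.4175 0.4146 0.112 ] scene@.112 [0.5524 0.4478 0.112 ]
tri [ 0.4168  0.4897 -0.0199] top@.112 [0.4164 0.4333 0.112 ] scene@.112 [0.5461 0.4632 0.112 ]
top [0.487 0.442 0.   ] 0.84
top [0.486 0.443 0.023] 0.57
top [0.483 0.442 0.022] 0.62
scene [0.491 0.443 0.003] 0.77
scene [0.487 0.442 0.015] 0.76
```

Emit:
arm_command --pt "1 0.95 1 0.1 0 0 -0.193" --pt "1 0.95 1 0.1 0 0 -0.193" --pt "1 0.95 1 0.1 0 0 -0.193" --pt "1 0.95 1 0.1 0 0 -0.193" --pt "1 0.95 1 0.1 0 0 -0.193" --pt "1 0.95 1 0.1 0 0 -0.193" --pt "1 0.95 1 0.1 0 0 -0.193" --pt "1 0.95 1 0.1 0 0 -0.193" --pt "1 0.95 1 0.1 0 0 -0.193" --pt "1 0.95 1 0.1 0 0 -0.193" --pt "1 0.95 1 0.1 0 0 -0.193" --pt "1 0.95 1 0.1 0 0 -0.193" --pt "1 0.95 1 0.1 0 0 -0.193" --pt "1 0 1 0 0 0 0" --pt "1 0 1 0 0 0 0" --pt "1 0 1 0 0 0 0" --pt "1 0 1 0 0 0 0" --pt "1 0 1 0 0 0 0" --pt "1 0 1 0 0 0 0" --pt "1 0 1 0 0 0 0" --squeeze 80

```text
time_s: 3.5
eef_pos: [0.4836, -0.0957, 0.2574]
eef_rot: [[0.97, 0.242, 0.0], [0.242, -0.97, -0.0], [0.0, 0.0, -1.0]]
contact_force: [0.0, -0.0, -0.3]
width: 0.0857
finger_force: 0.0
```

Emit:
arm_command --pt "1 0 1 0 0 0 0" --pt "1 0 1 0 0 0 0" --pt "1 0 1 0 0 0 0" --pt "1 0 1 0 0 0 0" --pt "1 0 1 0 0 0 0" --pt "1 0 1 0 0 0 0" --pt "1 0 1 0 0 0 0" --pt "1 0 1 0 0 0 0" --pt "1 0 1 0 0 0 0" --pt "1 0 1 0 0 0 0" --pt "1 0 1 0 0 0 0" --pt "1 0 1 0 0 0 0" --pt "1 0 1 0 0 0 0" --pt "1 0 1 0 0 0 0" --pt "1 0 1 0 0 0 0" --pt "1 0 1 0 0 0 0" --pt "1 0 1 0 0 0 0" --pt "1 0 1 0 0 0 0" --pt "1 0 1 0 0 0 0" --pt "1 0 1 0 0 0 0"

```text
time_s: 5.5
eef_pos: [0.4838, 0.3042, 0.2573]
eef_rot: [[0.97, 0.241, 0.0], [0.241, -0.97, -0.0], [0.0, 0.0, -1.0]]
contact_force: [0.1, -0.5, -0.3]
width: 0.0857
finger_force: 0.0
```

Emit:
arm_command --pt "1 0 0.966 0 0 0 0" --pt "1 0 0.966 0 0 0 0" --pt "1 0 0.966 0 0 0 0" --pt "1 0 0.966 0 0 0 0" --pt "1 0 0.966 0 0 0 0" --pt "1 0 0.966 0 0 0 0" --pt "1 0 0.966 0 0 0 0" --pt "1 0 0 -0.885 0 0 0" --pt "1 0 0 -0.885 0 0 0" --pt "1 0 0 -0.885 0 0 0" --pt "1 0 0 -0.885 0 0 0" --pt "1 0 0 -0.885 0 0 0" --pt "1 0 0 -0.885 0 0 0" --pt "1 0 0 -0.885 0 0 0" --pt "1 0 0 -0.885 0 0 0" --pt "1 0 0 -0.885 0 0 0" --pt "1 0 0 -0.885 0 0 0" --pt "0 0 0 0 0 0 0" --pt "-0.3 0 0 0 0 0 0"

```text
time_s: 7.4
eef_pos: [0.4837, 0.4387, 0.0803]
eef_rot: [[0.97, 0.242, -0.0], [0.242, -0.97, -0.0], [-0.0, 0.0, -1.0]]
contact_force: [0.5, 0.3, 0.9]
width: 0.0592
finger_force: 0.0
```

Emit:
arm_command --pt "-0.4 0 0 0 0 0 0" --pt "-0.45 0 0 0 0 0 0" --pt "-0.5 0 0 0 0 0 0" --pt "-0.55 0 0 0 0 0 0" --pt "-0.6 0 0 0 0 0 0" --squeeze 30

```text
time_s: 7.9
eef_pos: [0.4841, 0.4396, 0.0814]
eef_rot: [[0.97, 0.242, 0.001], [0.242, -0.97, 0.002], [0.002, -0.001, -1.0]]
contact_force: [0.0, 0.8, 4.1]
width: 0.0199
finger_force: 30.7
```

Emit:
arm_command --pt "-1 0 0 0 0 0 0" --pt "-1 0 0 0 0 0 0" --pt "-1 0 0 0 0 0 0" --squeeze 90

```text
time_s: 8.2
eef_pos: [0.4842, 0.4396, 0.0816]
eef_rot: [[0.97, 0.242, 0.002], [0.242, -0.97, 0.002], [0.002, -0.001, -1.0]]
contact_force: [-0.2, -0.1, 4.3]
width: 0.0188
finger_force: 88.6
```

Emit:
arm_command --pt "-1 0 0 0.25 0 0 0" --pt "-1 0 0 0.5 0 0 0" --pt "-1 0 0 0.5 0 0 0" --pt "-1 0 0 0.5 0 0 0" --pt "-1 0 0 0.5 0 0 0" --pt "-1 0 0 0.75 0 0 0" --pt "-1 0 0 1 0 0 0" --pt "-1 0 0 1 0 0 0" --pt "-1 0 0 1 0 0 0" --pt "-1 0 0 0 0 0 0" --pt "-1 0 0 0 0 0 0"

```text
time_s: 9.3
eef_pos: [0.484, 0.4385, 0.2009]
eef_rot: [[0.97, 0.241, 0.001], [0.241, -0.97, 0.0], [0.001, 0.0, -1.0]]
contact_force: [0.5, -0.6, -2.1]
width: 0.0185
finger_force: 88.3
```

```bash
python3 - <<'E'
from h import *
c,R,t,K=cam("scene"); f=c["frame"][:,:,::-1]
cv2.imwrite("pics/lift_s.png",cv2.resize(f[90:250,350:510],None,fx=3.6,fy=3.6,interpolation=cv2.INTER_CUBIC))
s=readout.sense(); print(s["eef_pos"],s["contact_force"],s["torque"],s["width"],s["joint_positions"])
E
```

```text
[0.48354648 0.43799523 0.19965256] [-0.39850609  0.05313881 -2.96653238] [0.02677257 0.03111555 0.01619382] 0.01899956557550598 [ -27.15917512   33.85521756  -28.20708754   70.51102464   15.56771563
   79.38882429 -130.16032275]
```

View pics/lift_s.png

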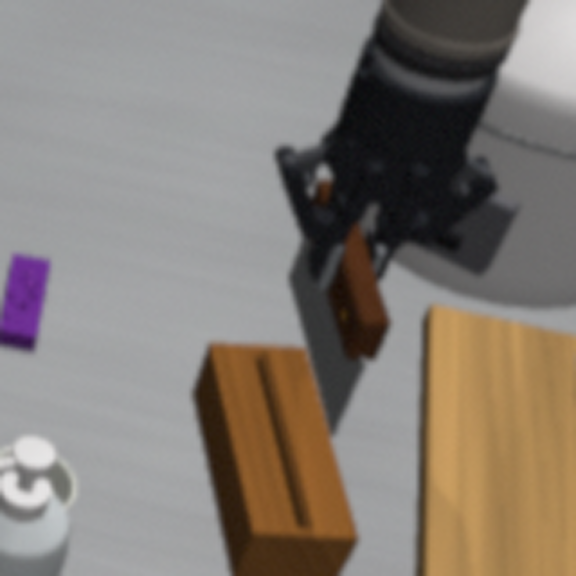

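```bash
python3 - <<'E'
from h import *
S=np.load("scene.npz");g=(S["R"],S["t"],S["K"])
cr=lambda p:[(p[0]+.5)/3.6-.5+350,(p[1]+.5)/3.6-.5+90]
a,b=[px2w(cr(p),*g,.055) for p in[(263,357),(305,525)]]
print("slot",a.round(4),b.round(4),((a+b)/2).round(4),np.linalg.norm(a-b),np.degrees(np.arctan2(*(b-a)[1::-1])))
n,f=[px2w(cr(p),*g,.134) for p in[(335,432),(292,280)]]
print("edge",n.round(4),f.round(4),((n+f)/2).round(4),np.linalg.norm(n-f),np.degrees(np.arctan2(*(n-f)[1::-1])))
E
```

```text
slot [0.4098 0.4236 0.055 ] [0.563  0.4628 0.055 ] [0.4864 0.4432 0.055 ] 0.15814082340501284 14.352085675463517
edge [0.5501 0.4587 0.134 ] [0.4114 0.4227 0.134 ] [0.4807 0.4407 0.134 ] 0.1433070948089417 14.563864687360168
```

Emit:
arm_command --pt "-1 0 -0.6 0 0 0 0" --pt "-1 0 -0.9 0 0 0 -0.15" --pt "-1 0 -0.9 0 0 0 -0.15" --pt "-1 0 -0.9 0 0 0 -0.15" --pt "-1 0 -0.9 0 0 0 -0.15" --pt "-1 0 -0.9 0 0 0 -0.15" --pt "-1 0 -0.9 0 0 0 -0.15" --pt "-1 0 -0.9 0 0 0 -0.15" --pt "-1 0 -0.9 0 0 0 -0.15" --pt "-1 0 -0.9 0 0 0 -0.15" --pt "-1 0 -0.9 0 0 0 -0.15" --pt "-1 0 -0.9 0 0 0 -0.15" --pt "-1 0 -0.9 0 0 0 -0.15" --pt "-1 0 -0.9 0 0 0 -0.15" --pt "-1 0 -0.9 0 0 0 -0.15" --pt "-1 0 -0.9 0 0 0 -0.15" --pt "-1 0 -0.9 0 0 0 -0.15" --pt "-1 0 -0.9 0 0 0 -0.15" --pt "-1 0 -0.9 0 0 0 -0.15" --pt "-1 0 -0.9 0 0 0 -0.15"

```text
time_s: 11.35
eef_pos: [0.4837, 0.0833, 0.2004]
eef_rot: [[1.0, 0.015, 0.0], [0.015, -1.0, -0.0], [0.0, 0.0, -1.0]]
contact_force: [-0.9, 0.0, -1.8]
width: 0.0192
finger_force: 88.2
```

Emit:
arm_command --pt "-1 0.33 -0.9 0 0 0 -0.258" --pt "-1 0.33 -0.9 0 0 0 -0.258" --pt "-1 0.33 -0.9 0 0 0 -0.258" --pt "-1 0.33 -0.9 0 0 0 -0.258" --pt "-1 0.33 -0.9 0 0 0 -0.258" --pt "-1 0.33 -0.9 0 0 0 -0.258" --pt "-1 0.33 -0.9 0 0 0 -0.258" --pt "-1 0.33 -0.9 0 0 0 -0.258" --pt "-1 0.33 -0.6 0 0 0 -0.258" --pt "-1 0.28 -0.4 0 0 0 -0.258" --pt "-1 0 0 0 0 0 0" --pt "-1 0 0 -0.6 0 0 0" --pt "-1 0 0 -0.8 0 0 0" --pt "-1 0 0 -0.8 0 0 0" --pt "-1 0 0 -0.8 0 0 0" --pt "-1 0 0 -0.8 0 0 0" --pt "-1 0 0 -0.8 0 0 0" --pt "-1 0 0 -0.6 0 0 0" --pt "-1 0 0 0 0 0 0"

```text
time_s: 13.25
eef_pos: [0.5464, -0.078, 0.0939]
eef_rot: [[0.982, -0.187, -0.005], [-0.187, -0.982, 0.001], [-0.005, -0.0, -1.0]]
contact_force: [-0.2, 0.3, -1.9]
width: 0.0188
finger_force: 88.2
```

```bash
python3 - <<'E'
from h import *
c,R,t,K=cam("scene"); f=c["frame"][:,:,::-1]
a=cv2.resize(f[110:260,170:350],None,fx=4,fy=4,interpolation=cv2.INTER_CUBIC)
cv2.imwrite("pics/tray1.png",a)
s=readout.sense(); print(s["eef_pos"],s["contact_force"],s["torque"],s["width"],s["joint_positions"])
E
```

```text
[ 0.54763592 -0.07834725  0.09527179] [ 0.64164497 -1.16185938 -2.30802808] [-0.00720869 -0.01882617 -0.01265522] 0.01857760616448396 [  16.63513189   25.52171815  -13.75343773   96.48711202    6.83027636
   58.96380333 -100.19846257]
```

View pics/tray1.png

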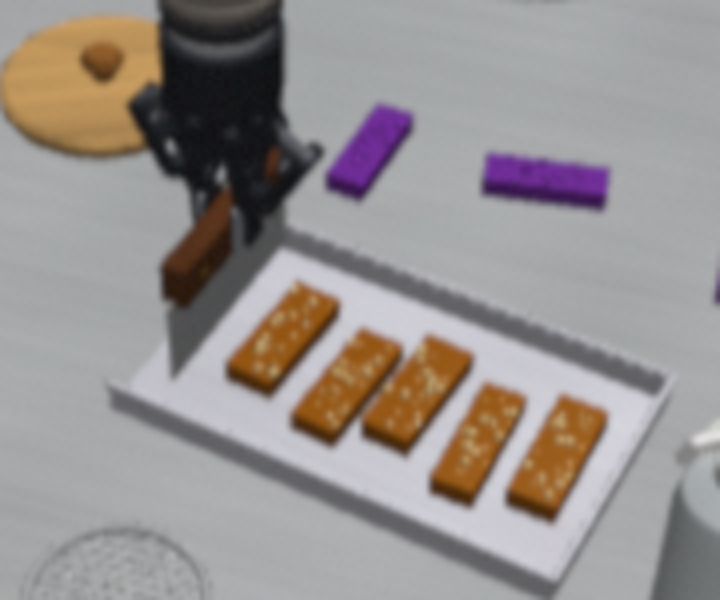

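Emit:
arm_command --pt "-1 0 0 -0.35 0 0 0" --pt "-1 0 0 -0.35 0 0 0" --pt "-1 0 0 -0.25 0 0 0" --pt "-1 0 0 -0.1 0 0 0" --pt "-1 0 0 0 0 0 0"

```text
time_s: 13.8
eef_pos: [0.5484, -0.0793, 0.0749]
eef_rot: [[0.982, -0.189, -0.001], [-0.189, -0.982, 0.0], [-0.001, 0.0, -1.0]]
contact_force: [0.0, -0.5, -1.4]
width: 0.0185
finger_force: 88.2
```

Emit:
arm_command --pt "-1 0.019 0.098 0 0 0 0" --pt "-1 0.019 0.098 0 0 0 0" --pt "-1 0.019 0.098 0 0 0 0" --pt "-1 0.019 0.098 0 0 0 0" --pt "-1 0.019 0.098 0 0 0 0" --pt "-1 0.019 0.098 0 0 0 0" --pt "-1 0.019 0.098 0 0 0 0" --pt "-1 0.019 0.098 0 0 0 0" --pt "-1 0.019 0.098 0 0 0 0" --pt "-1 0.019 0.098 0 0 0 0" --pt "-1 0.019 0.098 0 0 0 0" --pt "-1 0.019 0.098 0 0 0 0" --pt "-1 0.019 0.098 0 0 0 0" --pt "-1 0.019 0.098 0 0 0 0" --pt "-1 0.019 0.098 0 0 0 0"

```text
time_s: 15.3
eef_pos: [0.5544, -0.0498, 0.0753]
eef_rot: [[0.982, -0.189, -0.0], [-0.189, -0.982, -0.0], [-0.0, 0.0, -1.0]]
contact_force: [-0.1, 0.0, -1.4]
width: 0.0188
finger_force: 88.2
```

Emit:
arm_command --pt "-1 0.019 0.098 -0.02 0 0 0" --pt "-1 0.019 0.098 -0.02 0 0 0" --pt "-1 0.019 0.098 -0.02 0 0 0" --pt "-1 0.019 0.098 -0.02 0 0 0" --pt "-1 0.019 0.098 0 0 0 0" --pt "-1 0.019 0.098 0 0 0 0" --pt "-1 0.019 0.098 0 0 0 0" --pt "-1 0.019 0.098 0 0 0 0" --pt "-1 0.019 0.098 0 0 0 0" --pt "-1 0.019 0.098 0 0 0 0" --pt "-1 0.019 0.098 0 0 0 0" --pt "-1 0.019 0.098 0 0 0 0" --pt "-1 0.019 0.098 0 0 0 0" --pt "-1 0.019 0.098 0 0 0 0" --pt "-1 0.019 0.098 0 0 0 0"

```text
time_s: 16.8
eef_pos: [0.56, -0.0203, 0.0736]
eef_rot: [[0.982, -0.189, -0.0], [-0.189, -0.982, -0.0], [-0.0, 0.0, -1.0]]
contact_force: [0.4, -2.0, -2.8]
width: 0.0188
finger_force: 88.2
```

Emit:
arm_command --pt "-1 0.019 0.098 0 0 0 0" --pt "-1 0.019 0.098 0 0 0 0" --pt "-1 0.019 0.098 0 0 0 0" --pt "-1 0.019 0.098 0 0 0 0" --pt "-1 0.019 0.098 0 0 0 0" --pt "-1 0.019 0.098 0 0 0 0" --pt "-1 0.019 0.098 0 0 0 0" --pt "-1 0.019 0.098 0 0 0 0" --pt "-1 0.019 0.098 0 0 0 0" --pt "-1 0.019 0.098 0 0 0 0"

```text
time_s: 17.8
eef_pos: [0.5639, -0.0008, 0.0737]
eef_rot: [[0.982, -0.189, -0.0], [-0.189, -0.982, -0.0], [-0.0, 0.0, -1.0]]
contact_force: [-0.3, -0.8, -2.0]
width: 0.0185
finger_force: 88.2
```

```bash
python3 - <<'E'
from h import *
c,R,t,K=cam("scene"); f=c["frame"][:,:,::-1]
a=cv2.resize(f[130:260,190:350],None,fx=4,fy=4,interpolation=cv2.INTER_CUBIC)
cv2.imwrite("pics/tray2.png",a)
for i in range(5):
    s=readout.sense(); print(s["eef_pos"].round(4),s["contact_force"].round(2),s["torque"].round(3)); camera("top")
E
```

```text
[ 5.64e-01 -1.00e-04  7.37e-02] [-0.54  0.88 -2.1 ] [-0.247  0.019 -0.03 ]
[ 5.64e-01 -1.00e-04  7.37e-02] [-0.35 -0.31 -2.14] [-0.066  0.115 -0.042]
[ 5.64e-01 -2.00e-04  7.38e-02] [-0.06 -0.64 -2.4 ] [-0.136  0.066 -0.015]
[ 5.64e-01 -2.00e-04  7.38e-02] [-0.34 -1.   -0.8 ] [-0.001  0.052 -0.011]
[ 5.641e-01 -2.000e-04  7.380e-02] [-0.06  0.52 -1.55] [-0.026 -0.016 -0.019]
```

View pics/tray2.png

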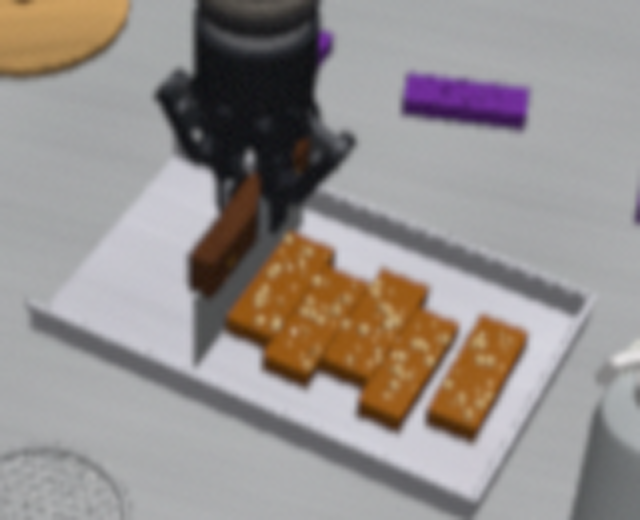

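Emit:
arm_command --pt "-1 0.019 0.098 0 0 0 0" --pt "-1 0.019 0.098 0 0 0 0" --pt "-1 0.019 0.098 0 0 0 0" --pt "-1 0.019 0.098 0 0 0 0" --pt "-1 0.019 0.098 0 0 0 0" --pt "-1 0.019 0.098 0 0 0 0" --pt "-1 0.019 0.098 0 0 0 0" --pt "-1 0.019 0.098 0 0 0 0" --pt "-1 0.019 0.098 0 0 0 0" --pt "-1 0.014 0.074 0 0 0 0" --pt "-1 0.01 0.049 0 0 0 0" --pt "-1 0.01 0.049 0 0 0 0"

```text
time_s: 19.3
eef_pos: [0.568, 0.0203, 0.0737]
eef_rot: [[0.982, -0.189, -0.0], [-0.189, -0.982, -0.0], [-0.0, 0.0, -1.0]]
contact_force: [-1.0, -3.6, -1.2]
width: 0.0188
finger_force: 88.5
```

```bash
python3 - <<'E'
from h import *
c,R,t,K=cam("top")
c,R,t,K=cam("scene"); f=c["frame"][:,:,::-1]
cv2.imwrite("pics/tray3.png",cv2.resize(f[150:260,220:350],None,fx=5,fy=5,interpolation=cv2.INTER_CUBIC))
s=readout.sense(); print(s["eef_pos"].round(4),s["contact_force"].round(2),s["torque"].round(3))
E
```

```text
[0.568  0.0205 0.0737] [-1.09 -2.59 -1.02] [-0.55   0.111 -0.001]
```

View pics/tray3.png

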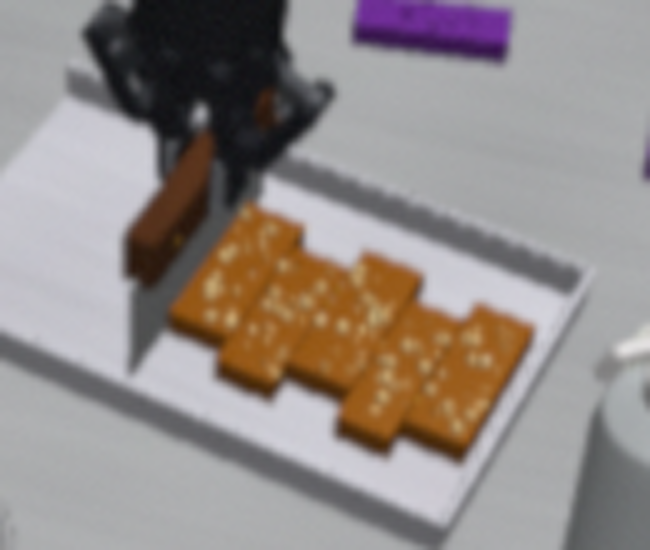

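Emit:
arm_command --pt "-1 0.01 0.049 0 0 0 0" --pt "-1 0.01 0.049 0 0 0 0" --pt "-1 0.01 0.049 0 0 0 0" --pt "-1 0.01 0.049 0 0 0 0" --pt "-1 0.01 0.049 0 0 0 0"

```text
time_s: 19.9
eef_pos: [0.5689, 0.0253, 0.0736]
eef_rot: [[0.982, -0.189, -0.0], [-0.189, -0.982, 0.0], [-0.0, -0.0, -1.0]]
contact_force: [-0.6, -2.5, 0.1]
width: 0.0191
finger_force: 88.5
```

Emit:
arm_command --pt "-1 0.005 0.025 0 0 0 0" --pt "-1 0.005 0.025 0 0 0 0" --pt "-1 0.005 0.025 0 0 0 0" --pt "-1 0.005 0.025 0 0 0 0"

```text
time_s: 20.3
eef_pos: [0.5693, 0.0271, 0.0736]
eef_rot: [[0.982, -0.189, -0.0], [-0.189, -0.982, -0.0], [-0.0, 0.0, -1.0]]
contact_force: [-0.4, -1.8, -0.9]
width: 0.0187
finger_force: 88.5
```

Emit:
arm_command --pt "-1 0.005 0.025 0 0 0 0" --pt "-1 0.005 0.025 0 0 0 0" --pt "-1 0.005 0.025 0 0 0 0" --pt "-1 0.005 0.025 0 0 0 0"

```text
time_s: 20.7
eef_pos: [0.5696, 0.0285, 0.0736]
eef_rot: [[0.982, -0.189, -0.001], [-0.189, -0.982, -0.001], [-0.0, 0.001, -1.0]]
contact_force: [-0.6, -3.7, 0.2]
width: 0.0186
finger_force: 88.5
```

Emit:
arm_command --pt "-1 0.005 0.025 0 0 0 0" --pt "-1 0.005 0.025 0 0 0 0"

```text
time_s: 20.9
eef_pos: [0.5696, 0.0286, 0.0736]
eef_rot: [[0.982, -0.19, -0.001], [-0.19, -0.982, -0.002], [-0.001, 0.002, -1.0]]
contact_force: [-1.7, -5.7, -1.2]
width: 0.0187
finger_force: 88.6
```

```bash
cat > r.py <<'E'
from h import *
F=[];T=[]
for i in range(4):
    s=readout.sense(); F.append(s["contact_force"]);T.append(s["torque"]); c=camera("top") if i<3 else 0
F=np.array(F);T=np.array(T)
print(s["eef_pos"].round(4),"Fpush",(-F@[.189,.982,0]).round(1),"Fmean",F.mean(0).round(2),"T",T.mean(0).round(2),s["time_s"])
E
python3 r.py
```

```text
[0.5696 0.0286 0.0736] Fpush [5.9 4.9 4.4 5. ] Fmean [-1.72 -4.82 -0.27] T [-1.42  0.4   0.05] 21.05
```

Emit:
arm_command --pt "-1 0.005 0.025 0 0 0 0" --pt "-1 0 0 0 0 0 0" --pt "-1 0 0 0 0 0 0"

```text
time_s: 21.35
eef_pos: [0.5696, 0.0287, 0.0736]
eef_rot: [[0.982, -0.19, -0.001], [-0.19, -0.982, -0.003], [-0.001, 0.003, -1.0]]
contact_force: [-2.3, -5.1, 0.2]
width: 0.0188
finger_force: 88.6
```

```bash
python3 r.py
```

```text
[0.5697 0.0287 0.0736] Fpush [5.4 6.7 5.  5.9] Fmean [-2.12 -5.45 -0.03] T [-1.53  0.45  0.12] 21.5
```

Emit:
arm_command --pt "-1 0.006 0.03 0 0 0 0" --pt "-1 0 0 0 0 0 0" --pt "-1 0 0 0 0 0 0" --pt "-1 0 0 0 0 0 0" --pt "-1 0 0 0 0 0 0"

```text
time_s: 22.0
eef_pos: [0.5697, 0.0287, 0.0736]
eef_rot: [[0.982, -0.19, -0.001], [-0.19, -0.982, -0.003], [-0.001, 0.004, -1.0]]
contact_force: [-2.5, -5.9, -0.5]
width: 0.0191
finger_force: 88.7
```

```bash
python3 r.py; python3 - <<'E'
from h import *
c,R,t,K=cam("scene"); f=c["frame"][:,:,::-1]
cv2.imwrite("pics/tray4.png",cv2.resize(f[160:255,235:345],None,fx=6,fy=6,interpolation=cv2.INTER_CUBIC))
E
```

```text
[0.5697 0.0288 0.0736] Fpush [6.2 5.9 6.  6.3] Fmean [-2.36 -5.76 -0.4 ] T [-1.68  0.52  0.12] 22.15
```

View pics/tray4.png

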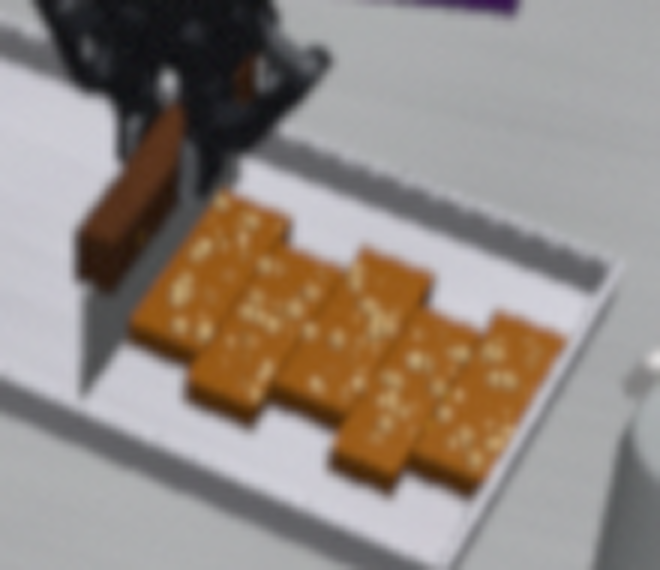

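Emit:
arm_command --pt "-1 0.005 0.025 0 0 0 0" --pt "-1 0.005 0.025 0 0 0 0" --pt "-1 0 0 0 0 0 0" --pt "-1 0 0 0 0 0 0" --pt "-1 0 0 0 0 0 0" --pt "-1 0 0 0 0 0 0"

```text
time_s: 22.8
eef_pos: [0.5697, 0.0289, 0.0736]
eef_rot: [[0.982, -0.191, -0.002], [-0.191, -0.982, -0.005], [-0.001, 0.005, -1.0]]
contact_force: [-2.8, -7.2, 1.9]
width: 0.019
finger_force: 88.7
```

```bash
python3 r.py
```

```text
[0.5697 0.0289 0.0736] Fpush [7.6 7.1 7.5 8. ] Fmean [-2.04 -7.29  1.41] T [-1.96  0.56  0.13] 22.95
```

Emit:
arm_command --pt "-1 -0.005 -0.025 0 0 0 0" --pt "-1 -0.01 -0.049 0 0 0 0" --pt "-1 -0.01 -0.049 0 0 0 0" --pt "-1 -0.01 -0.049 0 0 0 0" --pt "-1 -0.01 -0.049 0 0 0 0" --pt "-1 -0.01 -0.049 0 0 0 0" --pt "-1 -0.019 -0.098 0 0 0 0" --pt "-1 -0.038 -0.196 0 0 0 0" --pt "-1 -0.038 -0.196 0 0 0 0" --pt "-1 -0.038 -0.196 0 0 0 0" --pt "-1 0 0 0.3 0 0 0" --pt "-1 0 0 0.7 0 0 0" --pt "-1 0 0 1 0 0 0" --pt "-1 0 0 1 0 0 0" --pt "-1 0 0 1 0 0 0" --pt "-1 0 0 1 0 0 0" --pt "-1 0 0 1 0 0 0" --pt "-1 0 0 0.3 0 0 0" --pt "-1 0 0 0 0 0 0" --pt "-1 0 0 0 0 0 0"

```text
time_s: 24.95
eef_pos: [0.5661, 0.0132, 0.1991]
eef_rot: [[0.982, -0.189, -0.001], [-0.189, -0.982, -0.0], [-0.001, 0.0, -1.0]]
contact_force: [0.2, 0.7, -2.4]
width: 0.019
finger_force: 88.4
```

Emit:
arm_command --pt "-1 -0.41 0.3 0 0 0 0.2" --pt "-1 -0.41 0.3 0 0 0 0.2" --pt "-1 -0.41 0.3 0 0 0 0.2" --pt "-1 -0.41 0.3 0 0 0 0.2" --pt "-1 -0.41 0.3 0 0 0 0.2" --pt "-1 -0.41 0.3 0 0 0 0.2" --pt "-1 -0.41 0.3 0 0 0 0.2" --pt "-1 -0.41 0.3 0 0 0 0.2" --pt "-1 -0.41 0.3 0 0 0 0.2" --pt "-1 -0.41 0.3 0 0 0 0.2"

```text
time_s: 25.95
eef_pos: [0.484, 0.0736, 0.1997]
eef_rot: [[1.0, -0.029, 0.0], [-0.029, -1.0, -0.0], [0.0, 0.0, -1.0]]
contact_force: [-0.5, 0.6, -1.5]
width: 0.0186
finger_force: 88.3
```

Emit:
arm_command --pt "-1 0 0.93 0 0 0 0.1715" --pt "-1 0 0.93 0 0 0 0.1715" --pt "-1 0 0.93 0 0 0 0.1715" --pt "-1 0 0.93 0 0 0 0.1715" --pt "-1 0 0.93 0 0 0 0.1715" --pt "-1 0 0.93 0 0 0 0.1715" --pt "-1 0 0.93 0 0 0 0.1715" --pt "-1 0 0.93 0 0 0 0.1715" --pt "-1 0 0.93 0 0 0 0.1715" --pt "-1 0 0.93 0 0 0 0.1715" --pt "-1 0 0.93 0 0 0 0.1715" --pt "-1 0 0.93 0 0 0 0.1715" --pt "-1 0 0.93 0 0 0 0.1715" --pt "-1 0 0.93 0 0 0 0.1715" --pt "-1 0 0.93 0 0 0 0.1715" --pt "-1 0 0.93 0 0 0 0.1715" --pt "-1 0 0.93 0 0 0 0.1715" --pt "-1 0 0.93 0 0 0 0.1715" --pt "-1 0 0.93 0 0 0 0.1715" --pt "-1 0 0.63 0 0 0 0.1715"

```text
time_s: 27.95
eef_pos: [0.4838, 0.4413, 0.1992]
eef_rot: [[0.97, 0.244, -0.001], [0.244, -0.97, 0.001], [-0.001, -0.001, -1.0]]
contact_force: [0.3, -0.2, -1.7]
width: 0.019
finger_force: 88.3
```

Emit:
arm_command --pt "-1 0 0 0 0 0 0" --pt "-1 0 0 0 0 0 0" --pt "-1 0 0 0 0 0 0"

```text
time_s: 28.25
eef_pos: [0.4854, 0.4378, 0.1996]
eef_rot: [[0.971, 0.24, 0.001], [0.24, -0.971, -0.002], [0.0, 0.002, -1.0]]
contact_force: [0.4, -0.3, -2.6]
width: 0.0188
finger_force: 88.4
```

```bash
python3 - <<'E'
from h import *
c,R,t,K=cam("scene"); f=c["frame"][:,:,::-1]
a=cv2.resize(f[90:250,400:500],None,fx=3.6,fy=3.6,interpolation=cv2.INTER_CUBIC)
b=cv2.resize(f[160:255,235:345],None,fx=3.6,fy=3.6,interpolation=cv2.INTER_CUBIC)
o=np.zeros((576,360+396,3),np.uint8);o[:,:360]=a;o[:342,360:]=b
cv2.imwrite("pics/back.png",o)
s=readout.sense(); print(s["eef_pos"],s["contact_force"],s["eef_rot"].round(3),s["joint_positions"].round(1))
c,R,t,K=cam("top"); f=c["frame"][:,:,::-1]
hsv=cv2.cvtColor(f,cv2.COLOR_BGR2HSV); m=((hsv[...,0]<25)&(hsv[...,1]>100)).astype(np.uint8)
m[:145]=0;m[241:]=0;m[:,:170]=0;m[:,300:]=0
ys,xs=np.where(m); P=np.array([px2w((x,y),R,t,K,.021)[:2] for x,y in zip(xs,ys)])-[.572,.043]
q=P@[[.189,-.982],[.982,.189]]; print("row tx",np.percentile(q[:,0],[0,1,99,100]).round(3),"ty",q[:,1].min(),q[:,1].max())
E
```

```text
[0.48542603 0.43772029 0.19977095] [ 0.0783768  -1.1000449  -1.76861042] [[ 0.971  0.24   0.001]
 [ 0.24  -0.971 -0.001]
 [ 0.     0.001 -1.   ]] [ -27.5   33.8  -27.5   70.4   15.2   79.3 -129.9]
row tx [-0.012 -0.01   0.156  0.157] ty -0.055960294250610304 0.05306597112461428
```

View pics/back.png

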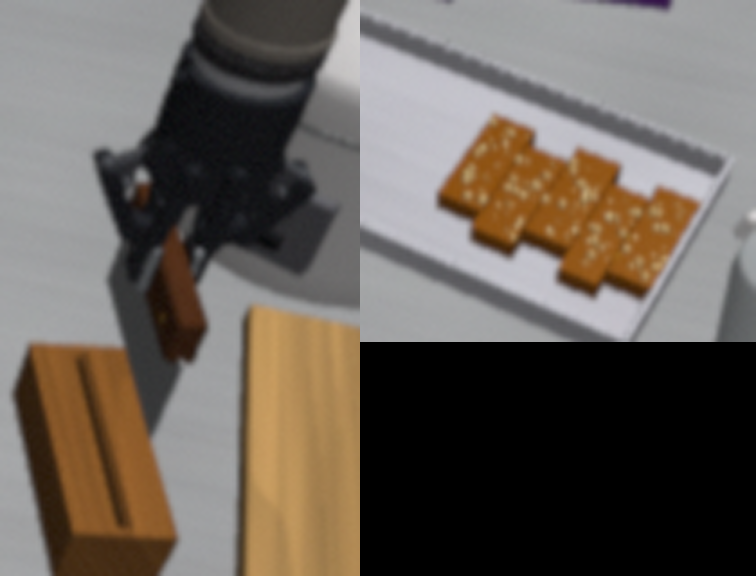

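Emit:
arm_command --pt "-1 -0.06 0.09 0 0 0 0" --pt "-1 0 0 -0.5 0 0 0" --pt "-1 0 0 -0.8 0 0 0" --pt "-1 0 0 -0.8 0 0 0" --pt "-1 0 0 -0.8 0 0 0" --pt "-1 0 0 -0.4 0 0 0" --pt "-1 0 0 0 0 0 0" --pt "-1 0 0 0 0 0 0"

```text
time_s: 29.15
eef_pos: [0.4836, 0.4411, 0.134]
eef_rot: [[0.97, 0.242, 0.0], [0.242, -0.97, 0.0], [0.0, -0.0, -1.0]]
contact_force: [0.3, 0.0, -1.2]
width: 0.0189
finger_force: 88.4
```

Emit:
arm_command --pt "-1 0 0 -0.1 0 0 0" --pt "-1 0 0 -0.15 0 0 0" --pt "-1 0 0 -0.15 0 0 0" --pt "-1 0 0 -0.15 0 0 0" --pt "-1 0 0 0 0 0 0"

```text
time_s: 29.65
eef_pos: [0.4832, 0.4405, 0.122]
eef_rot: [[0.97, 0.242, -0.001], [0.242, -0.97, -0.001], [-0.001, 0.001, -1.0]]
contact_force: [-0.5, -0.4, -2.4]
width: 0.0187
finger_force: 88.4
```

Emit:
arm_command --pt "-1 0.03 -0.04 -0.1 0 0 0" --pt "-1 0 0 -0.12 0 0 0" --pt "-1 0 0 -0.12 0 0 0" --pt "-1 0 0 -0.12 0 0 0" --pt "-1 0 0 0 0 0 0"

```text
time_s: 30.15
eef_pos: [0.4838, 0.4398, 0.1129]
eef_rot: [[0.97, 0.242, -0.001], [0.242, -0.97, -0.001], [-0.001, 0.001, -1.0]]
contact_force: [-0.4, 0.8, -1.9]
width: 0.0188
finger_force: 88.4
```

Emit:
arm_command --pt "-1 0 0 -0.15 0 0 0" --pt "-1 0 0 -0.15 0 0 0" --pt "-1 0 0 -0.15 0 0 0" --pt "-1 0 0 -0.15 0 0 0" --pt "-1 0 0 0 0 0 0"

```text
time_s: 30.65
eef_pos: [0.4837, 0.4397, 0.1007]
eef_rot: [[0.97, 0.242, -0.001], [0.242, -0.97, -0.001], [-0.001, 0.001, -1.0]]
contact_force: [-0.2, -0.1, -1.8]
width: 0.0188
finger_force: 88.4
```

Emit:
arm_command --pt "-1 0 0 -0.2 0 0 0" --pt "-1 0 0 -0.2 0 0 0" --pt "-1 0 0 -0.2 0 0 0" --pt "-1 0 0 -0.15 0 0 0" --pt "-1 0 0 -0.1 0 0 0" --pt "-1 0 0 0 0 0 0"

```text
time_s: 31.25
eef_pos: [0.4839, 0.4399, 0.084]
eef_rot: [[0.97, 0.242, -0.001], [0.242, -0.97, -0.001], [-0.001, 0.0, -1.0]]
contact_force: [0.8, 0.2, -1.4]
width: 0.0188
finger_force: 88.4
```

Emit:
arm_command --pt "-1 0 0 -0.05 0 0 0" --pt "-1 0 0 -0.05 0 0 0" --pt "-1 0 0 0 0 0 0"

```text
time_s: 31.55
eef_pos: [0.484, 0.4401, 0.0825]
eef_rot: [[0.97, 0.242, -0.0], [0.242, -0.97, -0.0], [-0.0, 0.0, -1.0]]
contact_force: [-0.4, 0.8, -2.0]
width: 0.0187
finger_force: 88.4
```

Emit:
arm_command --pt "-1 0 0 -0.05 0 0 0" --pt "-1 0 0 -0.05 0 0 0" --pt "-1 0 0 -0.05 0 0 0" --pt "-1 0 0 0 0 0 0"

```text
time_s: 31.95
eef_pos: [0.4841, 0.4404, 0.0816]
eef_rot: [[0.97, 0.242, 0.001], [0.242, -0.97, 0.0], [0.001, -0.0, -1.0]]
contact_force: [-2.4, -2.3, 7.3]
width: 0.0188
finger_force: 89.9
```

Emit:
arm_command --pt "-0.5 0 0 0 0 0 0" --pt "-0.4 0 0 0 0 0 0" --pt "-0.2 0 0 0 0 0 0" --pt "0.2 0 0 0 0 0 0" --pt "0.6 0 0 0 0 0 0" --pt "1 0 0 0 0 0 0" --pt "1 0 0 0 0 0 0" --pt "1 0 0 0 0 0 0" --pt "1 0 0 0 0 0 0" --pt "1 0 0 0.3 0 0 0" --pt "1 0 0 0.6 0 0 0" --pt "1 0 0 1 0 0 0" --pt "1 0 0 1 0 0 0" --pt "1 0 0 1 0 0 0" --pt "1 0 0 1 0 0 0" --pt "1 0 0 1 0 0 0" --pt "1 0 0 1 0 0 0" --pt "1 -0.5 0 0 0 0 0" --pt "1 0 0 0 0 0 0"

```text
time_s: 33.85
eef_pos: [0.4719, 0.4412, 0.2185]
eef_rot: [[0.97, 0.244, -0.0], [0.244, -0.97, 0.002], [-0.0, -0.002, -1.0]]
contact_force: [0.1, 0.6, 0.0]
width: 0.0854
finger_force: 0.0
```

Emit:
arm_command --pt "1 0 -1 0 0 0 0" --pt "1 0 -1 0 0 0 0" --pt "1 0 -1 0 0 0 0" --pt "1 0 -1 0 0 0 0" --pt "1 0 -1 0 0 0 0" --pt "1 0 -1 0 0 0 0" --pt "1 0 -1 0 0 0 0" --pt "1 0 -1 0 0 0 0" --pt "1 0 -1 0 0 0 0" --pt "1 0 -1 0 0 0 0" --pt "1 0 0 0 0 0 0" --pt "1 0 0 0 0 0 0" --pt "1 0 0 0 0 0 0"

```text
time_s: 35.15
eef_pos: [0.4732, 0.2416, 0.2171]
eef_rot: [[0.97, 0.244, -0.001], [0.244, -0.97, 0.001], [-0.001, -0.001, -1.0]]
contact_force: [0.7, 0.5, -0.1]
width: 0.0854
finger_force: 0.0
```

```bash
python3 - <<'E'
from h import *
from scipy.spatial.transform import Rotation
a=cv2.imread("pics/scene0.png")
for n in("scene","top"):
    c,R,t,K=cam(n); b=cv2.resize(c["frame"][:,:,::-1],(800,600),interpolation=cv2.INTER_CUBIC)
    a=cv2.imread(f"pics/{n}0.png"); d=cv2.absdiff(a,b).max(2)
    # handle/stand window mean difference to start
    w=d[270:400,625:705] if n=="scene" else d[285:410,100:180]
    print(n,"stand window diff mean",w.mean(),"max",w.max(),"px>40",(w>40).sum())
    m=lambda i:cv2.inRange(cv2.cvtColor(i,cv2.COLOR_BGR2HSV),(0,80,20),(25,255,90))
    for i in(a,b):
        q=i[270:400,655:705] if n=="scene" else i[285:410,100:165]
        k=m(q); ys,xs=np.where(k); print(len(xs),xs.mean(),ys.mean())
    for th in("scraper","stand"):
        for e in models.mark_of(th,n)[:1]: print(th,toworld(e["xyz"],R,t).round(3),e["confidence"])
print(readout.sense()["eef_pos"],readout.sense()["time_s"])
E
```

```text
scene stand window diff mean 7.315961538461538 max 62 px>40 80
2100 19.823333333333334 71.15
2042 18.97649363369246 71.89960822722821
scraper [0.486 0.446 0.015] 0.93
stand [0.491 0.443 0.005] 0.76
top stand window diff mean 42.9286 max 109 px>40 5738
4506 37.643808255659124 63.298047048379935
0 nan nan
stand [0.596 0.183 0.002] 0.73
[0.473859   0.24078353 0.21743025] 35.45<stdin>:13: RuntimeWarning: Mean of empty slice.
  ret = ret.dtype.type(ret / rcount)
```

```bash
python3 -c "
from workcell import manip
print(manip.close_job())"
```

```text
the job is handed in; nothing more can be done
None
```

The job is handed in, with no verdict returned: the five bars were pressed home against the closed end at about 7.5 N, and the scraper is back down in its slot and released, within about a pixel of where it first stood in the scene view (the arm hid it from the top camera).

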